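# Catch the damp chest's falling lid on a finger and lower it shut

### The arm

A 6-joint arm with a two-finger parallel gripper is mounted at the origin on a cart in front of the work surface, level with it; the furniture and walls round the work are solid. World frame = base frame: x ahead of the robot, y to its left, z up, the work surface at z = 0. Lengths are in m, angles in rad, forces in N, time in s.
With the tool pointing down it reaches from about 0.225 to 0.875 m from the base axis. Payload 3.4 kg.
Tool frame: the origin (TCP) lies on the centre line of the jaws, within the pads' length; the fingertips stand 11 mm ahead of it and the grasp point (between the pads) lies 8 mm behind it; z points along the fingers, y is the line along which they close (so a half turn about z gives the same grasp; the last joint's range is limited). The gripper opens to 85 mm and grips with 20 to 120 N. Pads are 22 mm wide; open, the fingers measure 114 mm over their backs; the gripper's body (76 mm by 85 mm) begins 54 mm behind the grasp point. The pads swing forward as they close: fully open they stand 13 mm farther back than shut.
Start: joints at [1.083, 0.276, 1.505, -0, 1.361, -0.121], TCP at [0.206, 0.537, 0.242] pointing down, gripper open.
Joint ranges: [-2.89, 2.89], [-0.75, 2.08], [0.22, 2.7], [-1.18, 4.32], [0.11, 2.71], [-2.7, 2.7]. Speed limits (rad/s): [2.57, 2.57, 3.14, 3.14, 3.14, 3.14].

### API

Orientations are given as a unit quaternion [w, x, y, z].
In Python, from rig import manip, eyes, job gives the robot as it stands.
- The arm moves only by the tool drive_tool, never from a script. Its argument "rows" is a list of rows, each a list of 3 entries, a list of its own where there are three numbers: the turn, a rotation vector about the world's x, y, z in rad, then the shift along the world's x, y, z in cm, then the finger opening in cm, from 0 to 8.54. A call has 1 to 8 rows; each row shifts and turns the commanded pose from where the row before left it; what a row does not reach is not made up. A row lasts 1/8 s, in which the tool goes at most 62.5 mm and 10.7 degrees, less where a joint would pass 70% of its speed; a pose out of reach is approached as far as the arm can. A call is refused whole if a number of a shift passes 6.25 or a number of a turn 0.188, either way. A call with a gripper value outside its range is refused whole. The fingers move at their own pace and stop on an object; "force" is the grip in N (left out, the last holds). Time passes only in rows, so rows that do not move let the fingers close. It gives the time, the measured TCP pose, the force, the opening and the grip force at its end, in the units of the state.
- manip.get_state(): the state, without advancing time (a new reading comes with each control period).
- eyes.get_image(name): name is "scene" or "side" or "wrist"; returns the picture (420x560x3 uint8, red, green, blue); there is no depth.
- eyes.get_calibration(name): a dict with "camera_matrix" (3x3 intrinsics, pixels), "k1" (the pictures are not rectified: a ray, as slopes to the right and down, at radius r is drawn at 1 + k1 r^2 times it, then the intrinsics apply), "view" (4x4, takes a point from world to camera coordinates). Camera axes: x right, y up, looking along -z (the intrinsics and any distortion apply to the point x, -y, -z); pixel columns grow to the right and rows downward; lengths in m; the calibration is good to about 2 mm. A picture is of the moment at which its call begins: read the wrist's pose just before it. get_calibration takes no time and is no camera call; for the wrist camera it gives the pose at the moment of the call.
- job.sign_off(): hands the job in; it is judged then, once.
The state is a dict: "clock": time; "qpos": joint angles; "qd": joint speeds; "effort": joint torques, N m; "position": TCP position; "ee_rot": TCP orientation; "contact_force": force on the tool from outside, world axes, zero at the start; "moment": the same for the moment, N m; "width": finger opening in m; "gripper_force": force on a finger pad.
Only numpy, scipy, OpenCV 4.12 (cv2) and the standard library are available. Lean on these libraries where they do the work, as an engineer would, in place of code of your own. Each camera call takes 0.05 s, during which the arm holds its last target. There are 200 camera calls.

### The job

The lid of the small wooden damp chest leans open on its hinge: push it over past upright from behind with a fingertip, catch it on a finger from below while it is still well up, and lower it gently until it lies fully shut, so that it never claps down on the box, then take the finger away. Only touch the lid, do not grip or force it, and leave the clay turtle inside and the other things on the table where they are.

Things in the scene. Friction and masses are not known exactly. Their poses are not given: they have to be found in the camera images.
- chest: open wooden damp chest with a white plaster floor, fixed to the table; box 130 mm (its x) x 210 mm (its y) x 100 mm high, walls 10 mm, origin at the centre of its underside on the table. Its x axis points level from the front to the hinged back; its front faces roughly to the robot's left. The hinge runs along its y at x = +69 mm, height 101 mm
- lid: plywood lid, 172 x 216 x 10 mm, about 0.4 kg; origin midway along the hinge line; its -x axis runs from the hinge to the free edge (176 mm away), its z axis out of the outer face; the underside is its plane z = 0. Two 8 mm battens lie on the underside, 27 to 113 mm from the hinge and 51 to 69 mm either side of the middle; the last 60 mm to the free edge is bare
- hinge (a joint): angle of the lid in rad: 0 shut (level), 1.57 upright, 1.9 open, leaning back on its stop (the start). The hinge is damped: past upright the lid falls by itself, slowly at first (1.4 to 2.3 s from 1.45 to 0.9), then at 0.8 to 1.2 rad/s whatever the height it is let go from, and claps shut if not carried. Turning it by the free edge takes 2 to 5 N; it weighs 2 N on a finger there
- lid_edge (a point): middle of the lid's free edge, half way through its thickness. Lid shut, this edge stands out 42 mm past the box's front wall, underside 101 mm above the table, so a finger can stay under the overhang until the lid is down and is then drawn out forwards
- turtle: grey-brown clay turtle, 72 x 112 x 30 mm, lying loose on the plaster floor (26 mm above the table) inside the chest; origin at the centre of its underside
- pot: hand-built clay tool pot, 139 mm across, 109 mm high, standing behind the work; origin at the centre of its underside
- bowl: cream glazed bowl, 176 mm across, 72 mm high, standing behind the work; origin at the centre of its underside
- slip: white squeeze bottle with a red nozzle, 60 mm across, 181 mm high, standing behind the work; origin at the centre of its underside
- rib: flat oval wooden rib, 56 x 103 x 16 mm, lying on the table in front of the chest, toward its end farther from the robot; origin at the centre of its underside
- wedge: dark wooden modelling tool, 23 x 110 x 14 mm, lying near the table's front edge to the left of the chest; origin at the centre of its underside
- dish: shallow grey dish, 178 mm across, 53 mm high, standing at the left, beyond the front of the chest; origin at the centre of its underside

How it is judged:
By the outcome, as a careful person would: the job done as asked, in the order asked, and still so for the second after the job is handed in, with the robot touching nothing.
It also fails if it takes over 56 s, if anything falls off the work surface, if the arm or the gripper's body presses on something with over 40 N, if the wrist force passes 120 N, or if a joint passes its speed limit or range.

## Working session

There is one attempt and no reset: what is moved stays moved. The work goes in short steps, Python scripts to look and compute and a tool call to move; the robot and the scene stay as the last step left them, time stands still between calls to the robot, and variables do not carry over. Pictures are saved under pics/ and viewed, at most 10 in all, crops included, and the job is handed in when it is done.

Besides the shell and the picture viewer there is one more tool, called after "Emit:" by a JSON object that holds its "name" and its "arguments". drive_tool: Moves the arm, as the interface text tells. Its arguments: {"type":"object","properties":{"rows":{"type":"array"},"force":{"type":"number"}},"required":["rows"]}

```bash
mkdir -p pics; ls
python3 - <<'E'
from rig import manip, eyes, job
import cv2, numpy as np
for n in ("scene","side"):
    im=eyes.get_image(n); cv2.imwrite(f"pics/{n}0.png",im[:,:,::-1])
    c=eyes.get_calibration(n); print(n,np.round(np.array(c["camera_matrix"]),1).tolist(),c["k1"],np.round(np.array(c["view"]),4).tolist())
s=manip.get_state(); print(s)
E
```

```text
pics
scene [[487.7, 0.0, 292.3], [0.0, 487.7, 211.9], [0.0, 0.0, 1.0]] 0.008408049866129188 [[0.4876, -0.8731, -0.0002, -0.1191], [0.5844, 0.3262, 0.743, -0.4882], [-0.6486, -0.3624, 0.6693, -0.6685], [0.0, 0.0, 0.0, 1.0]]
side [[476.1, 0.0, 285.2], [0.0, 476.1, 203.0], [0.0, 0.0, 1.0]] 0.027694405292403735 [[0.9745, -0.2243, -0.0014, -0.5448], [0.1446, 0.6234, 0.7684, -0.3057], [-0.1714, -0.749, 0.64, -0.8312], [0.0, 0.0, 0.0, 1.0]]
{'clock': 0.1, 'qpos': array([ 1.08301690e+00,  2.76509101e-01,  1.50598769e+00,  1.47969057e-08,
        1.36069855e+00, -1.20985996e-01]), 'qd': array([ 0.00054335,  0.00051931, -0.00207907,  0.00039856, -0.00132557,
       -0.00183448]), 'effort': array([ 8.99948682e-04, -4.17697299e+01, -2.46405298e+01, -2.49603636e-04,
        5.72569596e-03, -8.94108041e-06]), 'position': array([0.20599634, 0.53635739, 0.24154662]), 'ee_rot': array([-2.40173396e-04,  1.82370316e-01,  9.83229589e-01, -7.64506507e-04]), 'contact_force': array([ 0.38871558, -0.39180286, -0.72713771]), 'moment': array([-0.06537186,  0.03723173,  0.01817532]), 'gripper_force': 0.0, 'width': 0.08524360111224669}
```

View pics/scene0.png

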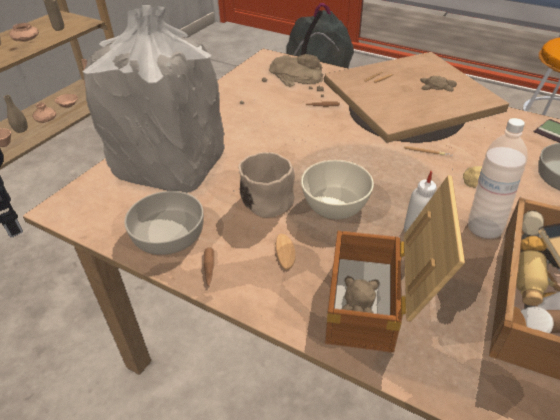

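View pics/side0.png

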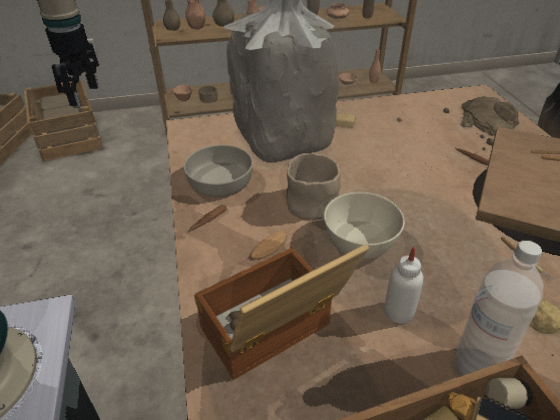

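The scene shows the chest at about (365,290), its lid leaning right to (455,185)–(455,270), with the slip bottle behind its far end and a crate further right. The side view shows the chest at (265,310), with the lid's free edge running from (240,340) to (360,255).

Run:
```python
import cv2, numpy as np
a=cv2.imread("pics/scene0.png")[165:365,310:480]; b=cv2.imread("pics/side0.png")[230:400,180:390]
a=cv2.resize(a,None,fx=3,fy=3,interpolation=cv2.INTER_CUBIC); b=cv2.resize(b,None,fx=3.5,fy=3.5,interpolation=cv2.INTER_CUBIC)
cv2.imwrite("pics/a.png",a);cv2.imwrite("pics/b.png",b)
```

```text
(no output)
```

View pics/a.png

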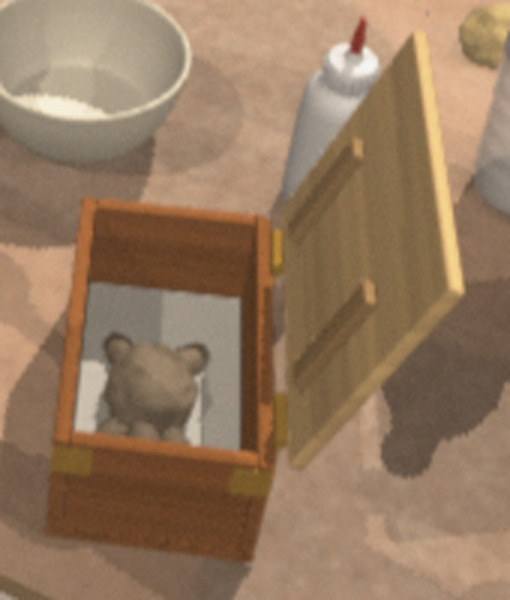

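View pics/b.png

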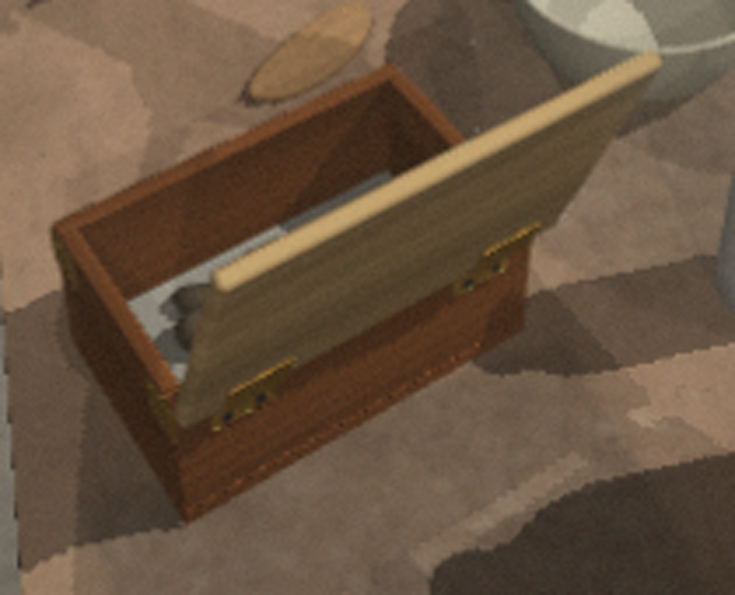

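The crops show the rim corners and the lid's free edge clearly: scene crop rim at (83,200), (271,217), (262,465), (55,440), and side crop rim at (55,230), (390,66). I'll triangulate from these.

```bash
cat > h.py <<'E'
import numpy as np, cv2
from rig import manip, eyes, job
def ray(n,px,cal=None):
    c=cal or eyes.get_calibration(n); K=np.array(c["camera_matrix"]);V=np.array(c["view"])
    d=(np.array(px,float)-K[:2,2])/[K[0,0],K[1,1]]
    u=d.copy()
    for _ in range(10): u=d/(1+c["k1"]*(u@u))
    R=V[:3,:3]; o=-R.T@V[:3,3]; v=R.T@np.array([u[0],-u[1],-1]); return o,v/np.linalg.norm(v)
def plane(n,px,z,cal=None):
    o,v=ray(n,px,cal); return o+v*(z-o[2])/v[2]
def tri(rs):
    A=sum(np.eye(3)-np.outer(v,v) for o,v in rs); b=sum((np.eye(3)-np.outer(v,v))@o for o,v in rs)
    p=np.linalg.solve(A,b); return p,max(np.linalg.norm(np.cross(v,p-o)) for o,v in rs)
def proj(n,P):
    c=eyes.get_calibration(n);K=np.array(c["camera_matrix"]);V=np.array(c["view"])
    q=V[:3,:3]@np.array(P)+V[:3,3]; u=np.array([q[0],-q[1]])/-q[2]; u=u*(1+c["k1"]*(u@u)); return K[:2,:2]@u+K[:2,2]
E
python3 - <<'E'
from h import *
np.set_printoptions(precision=4,suppress=True)
A=lambda u,v:((u+.5)/3-.5+310,(v+.5)/3-.5+165)
B=lambda u,v:((u+.5)/3.5-.5+180,(v+.5)/3.5-.5+230)
rim={}
for k,p in dict(ff=(83,200),fb=(271,217),nb=(262,465),nf=(55,440)).items():
    rim[k]=plane("scene",A(*p),.1); print(k,rim[k])
for k,p in dict(ff=(390,66),nf=(55,230)).items(): print("side",k,plane("side",B(*p),.1), tri([ray("side",B(*p)),ray("scene",A(*dict(ff=(83,200),nf=(55,440))[k]))]))
for k,p in dict(nb=(188,520),fb=(523,325)).items(): print("side bottom",k,plane("side",B(*p),0))
print("bottom scene nf nb",plane("scene",A(48,533),0),plane("scene",A(251,560),0))
for k,p,q in (("near outer",(463,291),(222,290)),("near inner",(447,292),(215,270)),("far outer",(425,38),(658,66)),("far inner",(415,35),(652,54))):
    print("lid",k,tri([ray("scene",A(*p)),ray("side",B(*q))]))
# bottle, others
print("slip base", plane("side",(402,318),0), plane("scene",(427,176),.181),tri([ray("scene",(430,176)),ray("side",(412,250))]))
print("crate", plane("scene",(515,205),.1),plane("scene",(490,345),.1), plane("side",(345,405),.1), plane("side",(515,355),.1))
print("cap",tri([ray("scene",(516,127)),ray("side",(527,248))]))
print("dish",plane("scene",(166,222),.04),"rib",plane("scene",(286,251),.01),"wedge",plane("scene",(209,266),.01),"bowl",plane("scene",(337,188),.06))
E
```

```text
ff [0.5911 0.086  0.1   ]
fb [ 0.6388 -0.0336  0.1   ]
nb [ 0.4418 -0.0993  0.1   ]
nf [0.3989 0.0137 0.1   ]
side ff [0.5911 0.087  0.1   ] (array([0.5908, 0.086 , 0.1006]), np.float64(0.0002961383493954019))
side nf [0.3989 0.0123 0.1   ] (array([0.3991, 0.0135, 0.0992]), np.float64(0.0004708378302787174))
side bottom nb [ 0.4433 -0.1012  0.    ]
side bottom fb [ 0.6396 -0.0276  0.    ]
bottom scene nf nb [0.4007 0.0141 0.    ] [ 0.4453 -0.1057  0.    ]
lid near outer (array([ 0.4647, -0.1711,  0.2664]), np.float64(0.00014616766442981723))
lid near inner (array([ 0.4627, -0.163 ,  0.2659]), np.float64(0.0016614858481711348))
lid far outer (array([ 0.6617, -0.0974,  0.2645]), np.float64(0.00048393029611160885))
lid far inner (array([ 0.6611, -0.0912,  0.2652]), np.float64(0.0008311438332117404))
slip base [ 0.7808 -0.0491  0.    ] [ 0.7556 -0.0383  0.181 ] (array([ 0.7734, -0.0395,  0.1742]), np.float64(0.0038796162222390846))
crate [ 0.8575 -0.2205  0.1   ] [ 0.4693 -0.252   0.1   ] [ 0.5931 -0.2379  0.1   ] [ 0.8788 -0.2192  0.1   ]
cap (array([ 0.8696, -0.1661,  0.2815]), np.float64(0.004013742159284467))
dish [0.484  0.4672 0.04  ] rib [0.5637 0.1944 0.01  ] wedge [0.4428 0.3189 0.01  ] bowl [0.7657 0.1666 0.06  ]
```

Emit:
{"name": "drive_tool", "arguments": {"rows": [[[0, 0, -0.105], [3, -4.2, 2], 0], [[0, 0, -0.105], [3, -4.2, 2], 0], [[0, 0, -0.105], [3, -4.2, 2], 0], [[0, 0, -0.105], [3, -4.2, 2], 0], [[0, 0, -0.105], [3, -4.2, 2], 0], [[0, 0, -0.105], [3, -4.2, 2], 0], [[0, 0, -0.105], [3, -4.2, 2], 0], [[0, 0, -0.105], [3, -4.2, 2], 0]]}}

```text
clock: 1.1
position: [0.4468, 0.1993, 0.4027]
ee_rot: [-0.0, 0.569, 0.822, -0.0]
contact_force: [0.9, 0.0, -0.2]
width: 0.0004
gripper_force: 0.0
```

Emit:
{"name": "drive_tool", "arguments": {"rows": [[[-0.14, -0.053, 0], [0, 0, 0], 0], [[-0.14, -0.053, 0], [0, 0, 0], 0], [[-0.14, -0.053, 0], [0, 0, 0], 0], [[-0.14, -0.053, 0], [0, 0, 0], 0], [[-0.14, -0.053, 0], [0, 0, 0], 0], [[0, 0, 0], [0, 0, 0], 0]]}}

```text
clock: 1.85
position: [0.4454, 0.2023, 0.3997]
ee_rot: [0.3, 0.526, 0.768, -0.21]
contact_force: [0.0, 0.5, -0.1]
width: 0.0004
gripper_force: 0.0
```

```bash
cat >> h.py <<'E'
np.set_printoptions(precision=4,suppress=True)
from scipy.spatial.transform import Rotation as R
e=np.array([.936,.352,0]); b=np.array([.352,-.936,0]); H=np.array([.5423,-.0726,.101])
def st():
    s=manip.get_state(); M=R.from_quat(s["ee_rot"],scalar_first=True).as_matrix(); t=M[:,2]
    f=lambda p:np.array([(p-H)@e,-(p-H)@b,p[2]])
    print("t",round(s["clock"],2),"q",s["qpos"],"tcp",s["position"],"tip(e,front,z)",f(s["position"]+.011*t),"toolz",t,"tooly",M[:,1],"beta",round(np.degrees(np.arcsin(-t[2])),1),"F",s["contact_force"],"w",s["width"])
    return s
E
python3 -c "
from h import *
st()"
```

```text
t 1.85 q [ 0.7457  0.224   1.4227 -0.6993  1.7725  0.3293] tcp [0.4454 0.2023 0.3997] tip(e,front,z) [0.0061 0.284  0.3916] toolz [ 0.2393 -0.6374 -0.7324] tooly [ 0.9333  0.3589 -0.0074] beta 47.1 F [ 0.0153  0.5456 -0.0948] w 0.0003839298794538252
```

Emit:
{"name": "drive_tool", "arguments": {"rows": [[[0, 0, 0], [0.5, -1.3, -4.5], 0], [[0, 0, 0], [0.5, -1.3, -4.5], 0], [[0, 0, 0], [0.5, -1.3, -4.5], 0], [[0, 0, 0], [0.5, -1.3, -4.5], 0], [[0, 0, 0], [0.5, -1.3, -4.5], 0], [[0, 0, 0], [0.5, -1.3, -4.5], 0], [[0, 0, 0], [0, 0, 0], 0]]}}

```text
clock: 2.72
position: [0.4751, 0.1206, 0.1308]
ee_rot: [0.299, 0.529, 0.766, -0.211]
contact_force: [-0.3, 0.5, 0.0]
width: 0.0002
gripper_force: 0.0
```

Emit:
{"name": "drive_tool", "arguments": {"rows": [[[-0.1, -0.038, 0], [0, 0, 0], 0], [[-0.1, -0.038, 0], [0, 0, 0], 0], [[-0.1, -0.038, 0], [0, 0, 0], 0], [[-0.1, -0.038, 0], [0, 0, 0], 0], [[0, 0, 0], [0, 0, 0], 0]]}}

```text
clock: 3.35
position: [0.4769, 0.1242, 0.1325]
ee_rot: [0.456, 0.472, 0.685, -0.315]
contact_force: [1.0, -0.0, 0.5]
width: 0.0001
gripper_force: 0.0
```

```bash
python3 -c "
from h import *
st()
im=eyes.get_image('scene'); cv2.imwrite('pics/s1.png',cv2.resize(im[100:400,150:550,::-1],None,fx=2,fy=2))"
```

```text
t 3.35 q [ 0.7472  0.6204  1.9146 -1.0384  1.451   1.0085] tcp [0.4769 0.1242 0.1325] tip(e,front,z) [0.0081 0.1971 0.1282] toolz [ 0.3276 -0.8626 -0.3854] tooly [ 0.9347  0.3554 -0.0009] beta 22.7 F [ 0.958 -0.012  0.503] w 6.53753415726523e-05
```

View pics/s1.png

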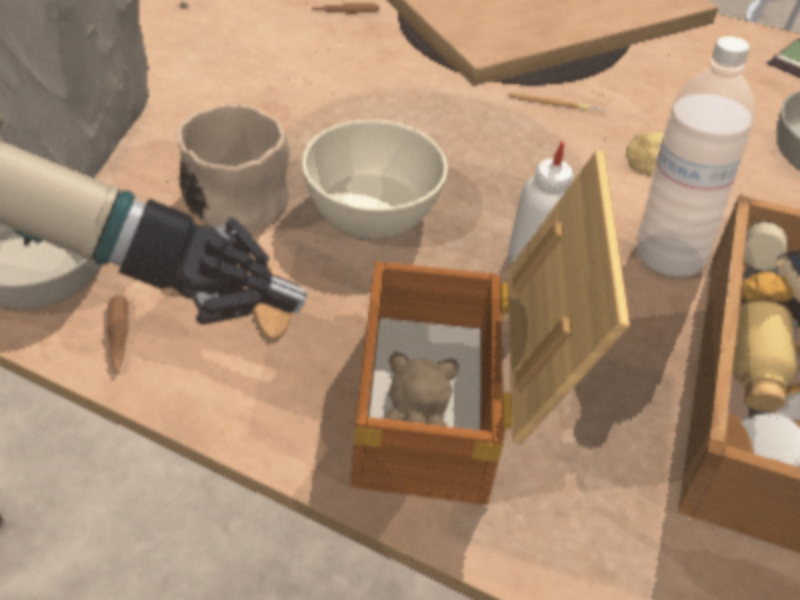

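The picture shows the shut fingers at about (303,297) in the crop, clear of the chest, with everything else undisturbed. Next I check the fingertip calibration against this view and rehearse the catch pose in the free space in front.

Run:
```python
from h import *
s=st();M=R.from_quat(s["ee_rot"],scalar_first=True).as_matrix()
g=cv2.cvtColor(eyes.get_image('side'),cv2.COLOR_RGB2BGR); cv2.imwrite('pics/s2.png',cv2.resize(g[130:330,150:420],None,fx=2.9,fy=2.9))
for d in (0,.011,.024):
    p=s["position"]+d*M[:,2]; print(d,"in s1",(proj("scene",p)-[150,100])*2,"in s2",(proj("side",p)-[150,130])*2.9)
```

```text
t 3.4 q [ 0.7465  0.6188  1.9148 -1.0386  1.4508  1.0084] tcp [0.477  0.1238 0.1331] tip(e,front,z) [0.008  0.1967 0.1289] toolz [ 0.3276 -0.8624 -0.3861] tooly [0.9349 0.3549 0.0004] beta 22.7 F [ 0.5502 -0.4105  0.1007] w -8.100482110856553e-05
0 in s1 [290.0624 297.1486] in s2 [229.9663 297.6952]
0.011 in s1 [300.5209 301.3336] in s2 [237.8059 311.0914]
0.024 in s1 [312.831  306.2599] in s2 [247.1532 327.067 ]
```

View pics/s2.png

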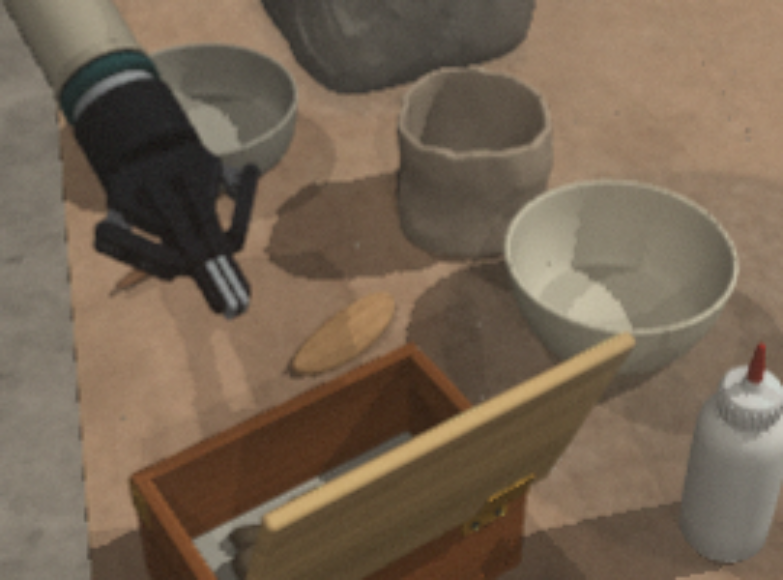

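Emit:
{"name": "drive_tool", "arguments": {"rows": [[[0, 0, 0], [1.0, -2.75, 2.3], 0], [[0, 0, 0], [1.0, -2.75, 2.3], 0], [[0, 0, 0], [1.0, -2.75, 2.3], 0], [[0, 0, 0], [1.0, -2.75, 2.3], 0], [[0, 0, 0], [0, 0, 0], 0]]}}

```text
clock: 4.08
position: [0.5162, 0.0108, 0.2276]
ee_rot: [0.457, 0.475, 0.683, -0.314]
contact_force: [0.7, 0.8, -0.2]
width: -0.0001
gripper_force: 0.0
```

```bash
python3 -c "
from h import *
st()"
```

```text
t 4.08 q [ 0.531   0.4245  1.9568 -1.1761  1.3982  0.816 ] tcp [0.5162 0.0108 0.2276] tip(e,front,z) [0.0049 0.0771 0.2233] toolz [ 0.3259 -0.8632 -0.3856] tooly [0.9364 0.351  0.0056] beta 22.7 F [ 0.677   0.7531 -0.1749] w -0.00013374162098364492
```

The side view shows the shut tip at about (235,312) in the crop, matching the predicted TCP + 11 mm. Joint 4 is close to its limit at this tilt, so I'll catch with a steeper finger. Now I go to the release pose to rehearse the loop.

Emit:
{"name": "drive_tool", "arguments": {"rows": [[[0.152, 0.057, 0], [0.75, -2.0, 1], 0], [[0.152, 0.057, 0], [0.75, -2.0, 1], 0], [[0.152, 0.057, 0], [0.75, -2.0, 1], 0], [[0.152, 0.057, 0], [0.75, -2.0, 1], 0], [[0, 0, 0], [0, 0, 0], 0]]}}

```text
clock: 4.7
position: [0.5483, -0.0706, 0.2687]
ee_rot: [0.218, 0.552, 0.792, -0.145]
contact_force: [-1.2, 0.6, -0.1]
width: 0.0002
gripper_force: 0.0
```

```bash
python3 -c "
from h import *
st()"
```

```text
t 4.7 q [ 0.054   0.1657  1.7102 -0.5536  1.1471 -0.0976] tcp [ 0.5483 -0.0706  0.2687] tip(e,front,z) [ 0.0064 -0.0058  0.2592] toolz [ 0.1849 -0.47   -0.8631] tooly [0.9371 0.349  0.0107] beta 59.7 F [-1.1939  0.6311 -0.1088] w 0.00015272655484367272
```

Emit:
{"name": "drive_tool", "arguments": {"rows": [[[0, 0, 0], [0.2, -0.5, 5], 0], [[-0.112, -0.042, 0], [-1.8, 4.7, 1.5], 0], [[-0.112, -0.042, 0], [-2.0, 5.4, 0], 0], [[-0.112, -0.042, 0], [-1.6, 4.2, -3.5], 0], [[-0.112, -0.042, 0], [0, 0, -6], 0], [[0, 0, 0], [0.7, -1.9, -1.4], 0], [[0, 0, 0], [1.2, -3.2, 0], 0]]}}

```text
clock: 5.58
position: [0.5123, 0.0219, 0.2171]
ee_rot: [0.396, 0.494, 0.724, -0.275]
contact_force: [0.3, 0.1, 0.4]
width: -0.0002
gripper_force: 0.0
```

```bash
python3 -c "
from h import *
st()"
```

```text
t 5.58 q [ 0.5003  0.3578  1.9235 -1.0503  1.3051  0.6701] tcp [0.5123 0.0219 0.2171] tip(e,front,z) [0.0053 0.0897 0.2112] toolz [ 0.3016 -0.7892 -0.535 ] tooly [ 0.9324  0.3613 -0.0073] beta 32.3 F [0.2634 0.1019 0.3925] w -0.00015088485263952764
```

```bash
cat > low.py <<'E'
from h import *
def tcp(th,be):
    if th>be: c=np.array([.15*np.cos(th),.101+.15*np.sin(th)])
    else: # finger's upper face through the lid's lower free edge, tip 26 mm in
        c=np.array([.176*np.cos(th),.101+.176*np.sin(th)])-.030*np.array([np.cos(be),np.sin(be)])
    return c+.011*np.array([np.sin(be),-np.cos(be)])+.011*np.array([np.cos(be),np.sin(be)])
ths=[1.0,.833,.667,.5,.333,.167,0]; bes=np.radians([32.5,31,29,27,25,23,23])
if __name__=="__main__":
  P=[tcp(t,b_) for t,b_ in zip(ths,bes)]
  for i in range(7):
    d=(P[i]-P[i-1])*100 if i else np.zeros(2)
    print(ths[i],P[i],"step/4 world",(np.array([-.352*d[0],.936*d[0],d[1]])/4).round(2))
E
python3 low.py
```

```text
1.0 [0.0962 0.2239] step/4 world [-0.  0.  0.]
0.833 [0.116  0.2082] step/4 world [-0.17  0.46 -0.39]
0.667 [0.1328 0.1895] step/4 world [-0.15  0.39 -0.47]
0.5 [0.1464 0.1681] step/4 world [-0.12  0.32 -0.54]
0.333 [0.1538 0.1405] step/4 world [-0.06  0.17 -0.69]
0.167 [0.1604 0.1127] step/4 world [-0.06  0.15 -0.7 ]
0 [0.1628 0.0835] step/4 world [-0.02  0.06 -0.73]
```

Emit:
{"name": "drive_tool", "arguments": {"rows": [[[-0.019, -0.007, 0], [-0.75, 2, -1], 0], [[-0.019, -0.007, 0], [-0.75, 2, -1], 0], [[-0.019, -0.007, 0], [-0.75, 2, -1], 0], [[-0.019, -0.007, 0], [0, 0, -2], 0], [[-0.019, -0.007, 0], [0, 0, -2], 0], [[-0.019, -0.007, 0], [0, 0, -2], 0], [[-0.019, -0.007, 0], [0, 0, -2], 0], [[-0.019, -0.007, 0], [0, 0, -2], 0]]}}

```text
clock: 6.58
position: [0.49, 0.0811, 0.0893]
ee_rot: [0.454, 0.472, 0.688, -0.313]
contact_force: [-0.1, 0.6, 0.2]
width: 0.0002
gripper_force: 0.0
```

```bash
python3 -c "
from h import *
st()"
```

```text
t 6.58 q [ 0.6703  0.6722  1.9918 -1.1194  1.3482  1.1021] tcp [0.49   0.0811 0.0893] tip(e,front,z) [0.0052 0.1522 0.085 ] toolz [ 0.3287 -0.8594 -0.3916] tooly [ 0.9337  0.3581 -0.0023] beta 23.1 F [-0.099   0.5916  0.1719] w 0.0001995577668463196
```

Emit:
{"name": "drive_tool", "arguments": {"rows": [[[0.121, 0.045, 0], [0, 0, 6], 0], [[0.121, 0.045, 0], [0, 0, 6], 0], [[0.121, 0.045, 0], [0, 0, 6], 0], [[0.121, 0.045, 0], [0, 0, 6], 0], [[0.121, 0.045, 0], [0, 0, 6], 0], [[0, 0, 0], [1.95, -5.2, 0], 0], [[0, 0, 0], [1.95, -5.2, 0], 0], [[0, 0, 0], [1.95, -5.2, 0], 0]]}}

```text
clock: 7.58
position: [0.5489, -0.076, 0.3896]
ee_rot: [0.213, 0.548, 0.796, -0.146]
contact_force: [0.8, -0.1, 0.1]
width: -0.0
gripper_force: 0.0
```

```bash
python3 -c "
from h import *
st()"
```

```text
t 7.58 q [ 0.0389  0.1091  1.4766 -0.4993  1.3962 -0.2773] tcp [ 0.5489 -0.076   0.3896] tip(e,front,z) [ 0.0051 -0.011   0.38  ] toolz [ 0.179  -0.4649 -0.8671] tooly [0.9341 0.357  0.0014] beta 60.1 F [ 0.8082 -0.0959  0.0665] w -2.065882197999798e-05
```

Emit:
{"name": "drive_tool", "arguments": {"rows": [[[0, 0, 0], [1.9, -5.1, 0], 0], [[0, 0, 0], [1.9, -5.1, 0], 0], [[0, 0, 0], [0, 0, -3.4], 0], [[0, 0, 0], [0, 0, -3.4], 0], [[0, 0, 0], [0, 0, -3.4], 0], [[0, 0, 0], [0, 0, -3.3], 0], [[0, 0, 0], [0, 0, 0], 0]]}}

```text
clock: 8.45
position: [0.5849, -0.1762, 0.2512]
ee_rot: [0.209, 0.548, 0.796, -0.147]
contact_force: [0.1, 0.5, 0.2]
width: 0.0001
gripper_force: 0.0
```

```bash
python3 -c "
from h import *
st()
im=eyes.get_image('scene'); cv2.imwrite('pics/s3.png',cv2.resize(im[120:360,280:540,::-1],None,fx=2.4,fy=2.4))"
```

```text
t 8.45 q [-0.1561  0.2243  1.6731 -0.5247  1.0377 -0.2977] tcp [ 0.5849 -0.1762  0.2512] tip(e,front,z) [ 0.0034 -0.1174  0.2416] toolz [ 0.1721 -0.4638 -0.869 ] tooly [ 0.9343  0.3564 -0.0051] beta 60.3 F [0.083  0.4779 0.2118] w 0.00013695209226511975
```

View pics/s3.png

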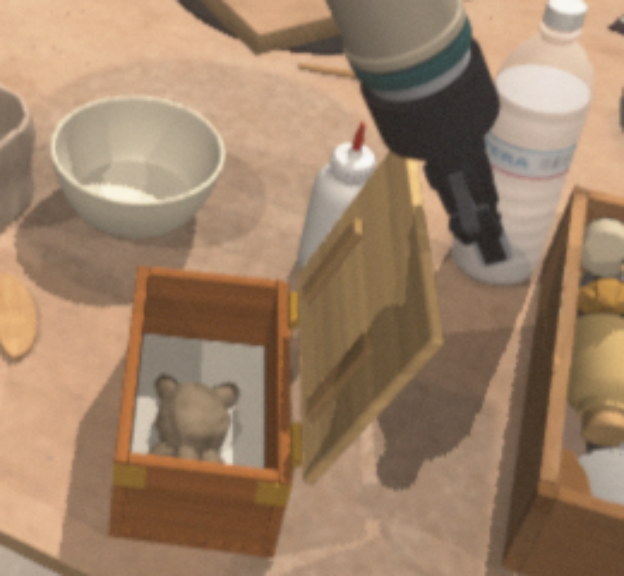

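The picture shows the fingertip at about (490,255), behind the lid's free edge (410,165)–(438,340), with the slip bottle, big bottle and crate all clear. Now I push.

Emit:
{"name": "drive_tool", "arguments": {"rows": [[[0, 0, 0], [-0.4, 1.0, 0.2], 0], [[0, 0, 0], [-0.4, 1.0, 0.2], 0], [[0, 0, 0], [-0.4, 1.0, 0.2], 0], [[0, 0, 0], [-0.4, 1.0, 0.2], 0], [[0, 0, 0], [-0.4, 1.0, 0.2], 0], [[0, 0, 0], [-0.4, 1.0, 0.2], 0], [[0, 0, 0], [-0.4, 1.0, 0.2], 0], [[0, 0, 0], [-0.4, 1.0, 0.2], 0]]}}

```text
clock: 9.5
position: [0.5564, -0.098, 0.2735]
ee_rot: [0.215, 0.549, 0.795, -0.145]
contact_force: [0.8, -1.4, 3.1]
width: -0.0003
gripper_force: 1.4
```

```bash
python3 -c "
from h import *
st()
im=eyes.get_image('scene'); cv2.imwrite('pics/s4.png',cv2.resize(im[120:360,280:540,::-1],None,fx=2.4,fy=2.4))"
```

```text
t 9.5 q [-0.0051  0.1676  1.6932 -0.5402  1.1317 -0.1697] tcp [ 0.5564 -0.098   0.2735] tip(e,front,z) [ 0.0043 -0.0343  0.264 ] toolz [ 0.1831 -0.4665 -0.8654] tooly [0.9346 0.3556 0.0061] beta 59.9 F [ 0.8182 -1.3961  3.0933] w -0.00027145361583685715
```

View pics/s4.png

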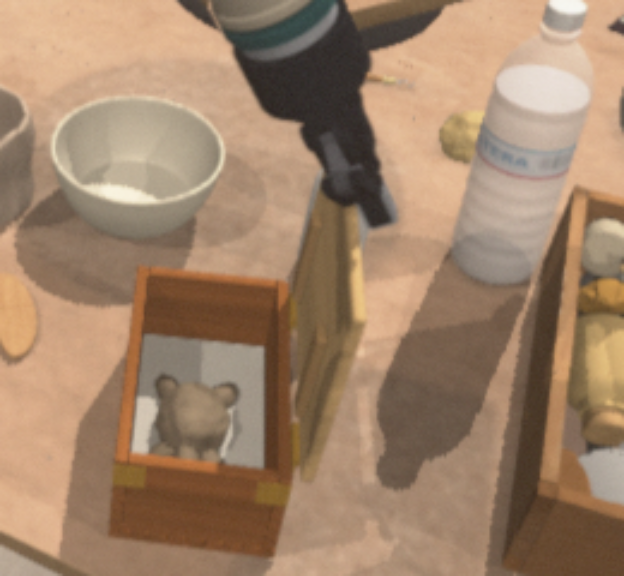

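The lid now stands about upright (edge at (340,200)–(362,320)) with the finger still on it. I push past upright, then go straight round to catch it.

Emit:
{"name": "drive_tool", "arguments": {"rows": [[[0, 0, 0], [-0.25, 0.66, -0.1], 0], [[0, 0, 0], [-0.25, 0.66, -0.1], 0], [[0, 0, 0], [-0.25, 0.66, -0.1], 0], [[0, 0, 0], [-0.25, 0.66, -0.1], 0], [[0, 0, 0], [-0.25, 0.66, -0.1], 0]]}}

```text
clock: 10.18
position: [0.5422, -0.0647, 0.2658]
ee_rot: [0.212, 0.549, 0.795, -0.146]
contact_force: [0.4, 0.2, 0.8]
width: 0.0003
gripper_force: 0.2
```

```bash
python3 -c "
from h import *
st()"
```

```text
t 10.18 q [ 0.063   0.1628  1.7177 -0.5471  1.1534 -0.1001] tcp [ 0.5422 -0.0647  0.2658] tip(e,front,z) [0.0027 0.0019 0.2562] toolz [ 0.1778 -0.4653 -0.8671] tooly [0.935  0.3547 0.0013] beta 60.1 F [0.4118 0.194  0.7767] w 0.00031305363660754466
```

Emit:
{"name": "drive_tool", "arguments": {"rows": [[[0, 0, 0], [0.35, -0.95, 5], 0], [[-0.112, -0.042, 0], [-1.8, 4.7, 2.5], 0], [[-0.112, -0.042, 0], [-2.0, 5.4, 0], 0], [[-0.112, -0.042, 0], [-1.6, 4.2, -4], 0], [[-0.112, -0.042, 0], [0, 0, -6], 0], [[0, 0, 0], [0.7, -1.9, -1.4], 0], [[0, 0, 0], [1.2, -3.2, 0], 0]]}}

```text
clock: 11.05
position: [0.5109, 0.0184, 0.2242]
ee_rot: [0.394, 0.496, 0.724, -0.274]
contact_force: [0.0, 0.2, 0.2]
width: 0.0005
gripper_force: 0.0
```

```bash
python3 -c "
from h import *
st()
im=eyes.get_image('scene'); cv2.imwrite('pics/s5.png',cv2.resize(im[120:360,280:540,::-1],None,fx=2.4,fy=2.4))"
```

```text
t 11.05 q [ 0.4931  0.3419  1.9197 -1.0437  1.3075  0.6504] tcp [0.5109 0.0184 0.2242] tip(e,front,z) [0.0026 0.087  0.2183] toolz [ 0.2991 -0.7866 -0.5402] tooly [ 0.9333  0.359  -0.006 ] beta 32.7 F [0.0294 0.248  0.1533] w 0.0005368995459606893
```

View pics/s5.png

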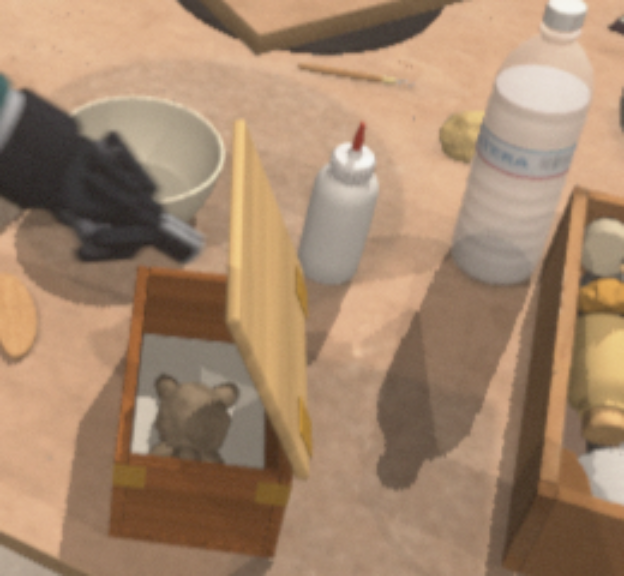

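The picture shows the lid still well up, around 1.2 rad (free edge (240,125)–(232,320)), and falling toward the finger waiting at about (195,243).

Emit:
{"name": "drive_tool", "arguments": {"rows": [[[0, 0, 0], [0, 0, 0], 0], [[0, 0, 0], [0, 0, 0], 0], [[0, 0, 0], [0, 0, 0], 0]]}}

```text
clock: 11.48
position: [0.5111, 0.0181, 0.2272]
ee_rot: [0.395, 0.498, 0.723, -0.271]
contact_force: [-1.5, 1.3, -1.5]
width: 0.0002
gripper_force: 0.6
```

Emit:
{"name": "drive_tool", "arguments": {"rows": [[[-0.007, -0.003, 0], [-0.17, 0.46, -0.39], 0], [[-0.007, -0.003, 0], [-0.17, 0.46, -0.39], 0], [[-0.007, -0.003, 0], [-0.17, 0.46, -0.39], 0], [[-0.007, -0.003, 0], [-0.17, 0.46, -0.39], 0], [[-0.007, -0.003, 0], [-0.15, 0.39, -0.47], 0], [[-0.007, -0.003, 0], [-0.15, 0.39, -0.47], 0], [[-0.007, -0.003, 0], [-0.15, 0.39, -0.47], 0], [[-0.007, -0.003, 0], [-0.15, 0.39, -0.47], 0]]}}

```text
clock: 12.48
position: [0.4984, 0.0516, 0.1924]
ee_rot: [0.417, 0.49, 0.71, -0.286]
contact_force: [0.2, 0.9, -2.0]
width: 0.0001
gripper_force: 0.6
```

```bash
python3 -c "
from h import *
st()"
```

```text
t 12.47 q [ 0.5842  0.4289  1.9439 -1.0621  1.3505  0.8048] tcp [0.4984 0.0516 0.1924] tip(e,front,z) [0.0027 0.1221 0.1871] toolz [ 0.3118 -0.8155 -0.4875] tooly [0.9346 0.3558 0.0027] beta 29.2 F [ 0.1763  0.9264 -1.9811] w 0.0001256065922852404
```

Emit:
{"name": "drive_tool", "arguments": {"rows": [[[-0.008, -0.003, 0], [-0.12, 0.32, -0.54], 0], [[-0.008, -0.003, 0], [-0.12, 0.32, -0.54], 0], [[-0.008, -0.003, 0], [-0.12, 0.32, -0.54], 0], [[-0.008, -0.003, 0], [-0.12, 0.32, -0.54], 0], [[-0.008, -0.003, 0], [-0.07, 0.18, -0.66], 0], [[-0.008, -0.003, 0], [-0.07, 0.18, -0.66], 0], [[-0.008, -0.003, 0], [-0.07, 0.18, -0.66], 0], [[-0.008, -0.003, 0], [-0.07, 0.18, -0.66], 0]]}}

```text
clock: 13.48
position: [0.4908, 0.0714, 0.1445]
ee_rot: [0.441, 0.48, 0.695, -0.303]
contact_force: [-0.7, 0.8, -1.9]
width: 0.0
gripper_force: 0.7
```

```bash
python3 -c "
from h import *
st()"
```

```text
t 13.47 q [ 0.6448  0.5501  1.9745 -1.0926  1.3661  0.9694] tcp [0.4908 0.0714 0.1445] tip(e,front,z) [0.0026 0.143  0.1398] toolz [ 0.3227 -0.845  -0.4264] tooly [0.9346 0.3558 0.0023] beta 25.2 F [-0.7343  0.8484 -1.892 ] w 1.5179963227611096e-05
```

Emit:
{"name": "drive_tool", "arguments": {"rows": [[[-0.004, -0.002, 0], [-0.04, 0.1, -0.5], 0], [[-0.004, -0.002, 0], [-0.04, 0.1, -0.5], 0], [[-0.004, -0.002, 0], [-0.04, 0.1, -0.5], 0], [[-0.004, -0.002, 0], [-0.04, 0.1, -0.5], 0], [[-0.004, -0.002, 0], [-0.04, 0.1, -0.5], 0], [[-0.004, -0.002, 0], [-0.04, 0.1, -0.5], 0], [[-0.004, -0.002, 0], [-0.04, 0.1, -0.5], 0], [[-0.004, -0.002, 0], [-0.04, 0.1, -0.4], 0]]}}

```text
clock: 14.48
position: [0.4876, 0.0791, 0.1056]
ee_rot: [0.455, 0.475, 0.686, -0.311]
contact_force: [1.1, 0.9, -2.0]
width: 0.0003
gripper_force: 0.8
```

Emit:
{"name": "drive_tool", "arguments": {"rows": [[[0, 0, 0], [0, 0, -0.25], 0], [[0, 0, 0], [0, 0, -0.25], 0], [[0, 0, 0], [0, 0, -0.25], 0], [[0, 0, 0], [0, 0, -0.25], 0], [[0, 0, 0], [0, 0, -0.25], 0], [[0, 0, 0], [0, 0, -0.25], 0]]}}

```text
clock: 15.22
position: [0.4877, 0.0794, 0.0907]
ee_rot: [0.454, 0.475, 0.687, -0.31]
contact_force: [-2.1, 2.6, -1.0]
width: 0.0003
gripper_force: 1.5
```

```bash
python3 -c "
from h import *
st()"
```

```text
t 15.22 q [ 0.6699  0.6657  1.9989 -1.1194  1.3443  1.111 ] tcp [0.4877 0.0794 0.0907] tip(e,front,z) [0.0024 0.1514 0.0864] toolz [ 0.3293 -0.8578 -0.3947] tooly [0.9345 0.3559 0.006 ] beta 23.2 F [-2.1007  2.6268 -1.0352] w 0.00026398234090399363
```

Emit:
{"name": "drive_tool", "arguments": {"rows": [[[0, 0, 0], [0, 0, -0.2], 0], [[0, 0, 0], [-0.05, 0.1, -0.2], 0], [[0, 0, 0], [-0.05, 0.1, -0.2], 0], [[0, 0, 0], [0, 0, -0.2], 0]]}}

```text
clock: 15.72
position: [0.4866, 0.081, 0.0831]
ee_rot: [0.455, 0.475, 0.686, -0.311]
contact_force: [-0.1, 0.5, 1.1]
width: -0.0002
gripper_force: 0.0
```

```bash
python3 -c "
from h import *
st()
im=eyes.get_image('side'); cv2.imwrite('pics/s6.png',cv2.resize(im[200:370,170:390,::-1],None,fx=3.4,fy=3.4))"
```

```text
t 15.72 q [ 0.6738  0.6804  2.0005 -1.1197  1.3401  1.1267] tcp [0.4866 0.081  0.0831] tip(e,front,z) [0.002  0.1533 0.0788] toolz [ 0.329  -0.8584 -0.3935] tooly [0.9346 0.3557 0.0057] beta 23.2 F [-0.0723  0.5392  1.0814] w -0.00024317669225182385
```

View pics/s6.png

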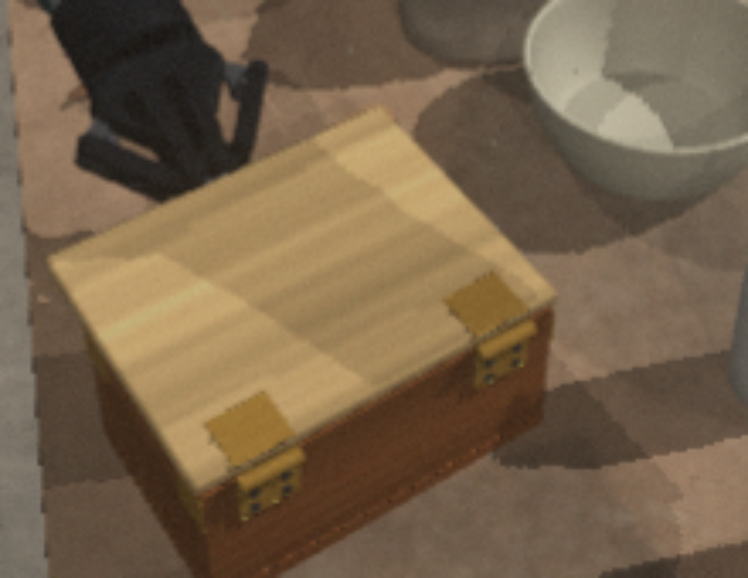

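The lid lies flat on the box (corners (50,260), (385,110), (553,300), (195,490)) and the force has dropped to nothing. I draw the finger down slightly, out forwards, then up.

Emit:
{"name": "drive_tool", "arguments": {"rows": [[[0, 0, 0], [0, 0, -0.4], 0], [[0, 0, 0], [-0.4, 0.9, 0], 0], [[0, 0, 0], [-0.7, 1.9, 0], 0], [[0, 0, 0], [-0.9, 2.4, 0], 0], [[0, 0, 0], [-0.9, 2.4, 1.0], 0], [[0, 0, 0], [-0.5, 1.5, 3], 0], [[0, 0, 0], [0, 0.5, 4], 0], [[0, 0, 0], [0, 0, 4], 0]]}}

```text
clock: 16.77
position: [0.4521, 0.1793, 0.2]
ee_rot: [0.455, 0.475, 0.687, -0.31]
contact_force: [0.4, 0.2, 0.3]
width: 0.0001
gripper_force: 0.0
```

Emit:
{"name": "drive_tool", "arguments": {"rows": [[[0, 0, 0], [0, 0, 3], 0], [[0, 0, 0], [0, 0, 1], 0], [[0, 0, 0], [0, 0, 0], 0], [[0, 0, 0], [0, 0, 0], 0]]}}

```text
clock: 17.27
position: [0.4522, 0.1773, 0.2377]
ee_rot: [0.454, 0.475, 0.687, -0.311]
contact_force: [-0.4, -0.7, -0.5]
width: 0.0
gripper_force: 0.0
```

Run:
```python
from h import *
st()
C=lambda u,v:(u/3.4-.35+170,v/3.4-.35+200)
for p in ((50,260),(385,110)):
    q=plane("side",C(*p),.111)-H; print("edge e,front",q@e,-q@b,"expect +-.108,.176")
# change check of the surroundings against the first picture
a=cv2.imread("pics/scene0.png").astype(int); n=eyes.get_image("scene")[:,:,::-1].astype(int)
d=cv2.blur(np.abs(a-n).max(2).astype(np.float32),(5,5))
for k,(x,y,w,h) in dict(rib=(275,232,22,38),wedge=(202,246,16,42),bowl=(302,165,70,52),pot=(240,157,52,57),dish=(128,196,76,55),slip=(405,175,30,30)).items(): print(k,(d[y:y+h,x:x+w]>30).mean().round(3))
```

```text
t 17.27 q [ 0.8421  0.4906  1.772  -0.9594  1.6439  0.8186] tcp [0.4522 0.1773 0.2377] tip(e,front,z) [0.0037 0.2555 0.2334] toolz [ 0.3286 -0.8582 -0.3943] tooly [0.9344 0.3561 0.0037] beta 23.2 F [-0.4081 -0.7487 -0.5194] w 9.384553051624386e-06
edge e,front -0.1046433968699868 0.1724582840875713 expect +-.108,.176
edge e,front 0.1080338145411551 0.17063407699970962 expect +-.108,.176
rib 0.179
wedge 0.0
bowl 0.0
pot 0.182
dish 0.025
slip 0.073
```

```bash
python3 -c "
from rig import job
print(job.sign_off())"
```

```text
the job is handed in; nothing more can be done
None
```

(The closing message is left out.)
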